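# Make up two slide-stainer kits

### The arm

A 6-joint arm with a two-finger parallel gripper is mounted at the origin on the work surface. World frame = base frame: x ahead of the robot, y to its left, z up, the work surface at z = 0. Lengths are in m, angles in rad, forces in N, time in s.
With the tool pointing down it reaches from about 0.325 to 0.775 m from the base axis. Payload 9.3 kg.
Tool frame: the origin (TCP) lies on the centre line of the jaws, within the pads' length; the fingertips stand 11 mm ahead of it and the grasp point (between the pads) lies 8 mm behind it; z points along the fingers, y is the line along which they close (so a half turn about z gives the same grasp; the last joint's range is limited). The gripper opens to 85 mm and grips with 20 to 120 N. Pads are 22 mm wide; open, the fingers measure 114 mm over their backs; the gripper's body (76 mm by 85 mm) begins 54 mm behind the grasp point. The pads swing forward as they close: fully open they stand 13 mm farther back than shut.
Start: joints at [1.027, 0.259, 0.021, 1.334, 0, 1.418], TCP at [0.21, 0.509, 0.242] pointing down, gripper open.
Joint ranges: [-3.04, 3.04], [-0.91, 1.82], [-1.04, 1.36], [-1.92, 1.95], [-1.52, 1.45], [-3.14, 3.14]. Speed limits (rad/s): [2.22, 2.22, 2.79, 3.14, 3.14, 3.14].

### API

Orientations are given as a unit quaternion [x, y, z, w].
In Python, from rig import read_state, grab_frame, camera_model, sign_off gives the robot as it stands.
- The arm moves only by the tool play_rows, never from a script. Its argument "deltas" is a list of rows, each a list of 5 numbers: the shift along the tool's x, y, z in cm, then the turn about the tool's z in degrees, then the finger opening in cm, from 0 to 8.54. A call has exactly 5 rows; each row shifts and turns the commanded pose from where the row before left it, along the tool's axes as they then stand; what a row does not reach is not made up. A row lasts 1/8 s, in which the tool goes at most 62.5 mm and 10.7 degrees, less where a joint would pass 70% of its speed; a pose out of reach is approached as far as the arm can. A call is refused whole if a number of a shift passes 6.25 or a number of a turn 10.7, either way. A call with a gripper value outside its range is refused whole. The fingers move at their own pace and stop on an object; "force" is the grip in N (left out, the last holds). Time passes only in rows, so rows that do not move let the fingers close, or fill a call up. It gives the time, the measured TCP pose, the force, the opening and the grip force at its end, in the units of the state.
- read_state(): the state, without advancing time (a new reading comes with each control period).
- grab_frame(name): name is "scene" or "top" or "wrist"; returns (picture, depth): 420x560x3 uint8, blue, green, red; 420x560 float32, m along the optical axis (not along the pixel's ray), 0 where there is no reading.
- camera_model(name): a dict with "fx", "fy", "cx", "cy" (pixels), "cam_to_world" (4x4, takes a point from camera to world coordinates). Camera axes: x right, y up, looking along -z (the intrinsics and any distortion apply to the point x, -y, -z); pixel columns grow to the right and rows downward; lengths in m; the calibration is good to about 2 mm. A picture is of the moment at which its call begins: read the wrist's pose just before it. camera_model takes no time and is no camera call; for the wrist camera it gives the pose at the moment of the call.
- sign_off(): hands the job in; it is judged then, once.
The state is a dict: "clock": time; "joint_pos": joint angles; "qvel": joint speeds; "tau": joint torques, N m; "ee_pos": TCP position; "eef_rot": TCP orientation; "force": force on the tool from outside, world axes, zero at the start; "ft_torque": the same for the moment, N m; "grip_width": finger opening in m; "gripper_force": force on a finger pad.
Only numpy, scipy, OpenCV 4.12 (cv2) and the standard library are available. Lean on these libraries where they do the work, as an engineer would, in place of code of your own. Each camera call takes 0.05 s, during which the arm holds its last target. There are 200 camera calls.

### The job

Make up the two kits for the slide stainer: in the blue tray put the violet-capped jar, the left-hand hanger and the cover-slip box, and in the white tray the pink-capped jar and the right-hand hanger (lug up and seen from the plain end of the arm, a left-hand hanger's orange foot turns left, a right-hand one's right). In each tray the hanger lies flat, lug up, in the long bay, the jar stands in the pocket with the round mark and the box in the pocket with the rectangle, all upright on the tray floor. The green-capped jar is surplus: leave it where it stands.

Things in the scene. Friction and masses are not known exactly. Their poses are not given: they have to be found in the camera images.
- jar_violet_c (a point): Violet-capped jar: amber glass reagent jar with a white label band and a violet screw cap, upright, 42 mm diameter, 62 mm tall, about 0.11 kg. The point is its centre, 31 mm above its underside; z is up. Belongs in the blue tray.
- jar_pink_c (a point): Pink-capped jar: amber glass reagent jar with a white label band and a pink screw cap, upright, 42 mm diameter, 62 mm tall, about 0.11 kg. The point is its centre, 31 mm above its underside; z is up. Belongs in the white tray.
- jar_green_c (a point): Green-capped jar, surplus stock, stays where it stands: amber glass reagent jar with a white label band and a green screw cap, upright, 42 mm diameter, 62 mm tall, about 0.11 kg. The point is its centre, 31 mm above its underside; z is up. Not to be moved.
- hanger_left_c (a point): Left-hand rack hanger, flat L of 0.07 kg: aluminium arm 80 (x) x 14 x 10 mm high; orange foot, 14 mm wide, at its +x end, reaching to +y to 30 mm from the arm's centre line (turns left seen from the plain end). Mid-arm a grey grip lug 30 (x) x 14 (y) mm, top 48 mm above the underside: pinch across y. Point: mid-arm on the lug's axis, 24 mm above the underside; x to the foot end, z up. For the blue tray.
- hanger_right_c (a point): Right-hand rack hanger, flat L of 0.07 kg: aluminium arm 80 (x) x 14 x 10 mm high; orange foot, 14 mm wide, at its +x end, reaching to -y to 30 mm from the arm's centre line (turns right seen from the plain end). Mid-arm a grey grip lug 30 (x) x 14 (y) mm, top 48 mm above the underside: pinch across y. Point: mid-arm on the lug's axis, 24 mm above the underside; x to the foot end, z up. For the white tray.
- slipbox_c (a point): Cover-slip box: upright white plastic box with a yellow lid, 42 mm (x) by 32 mm (y), 46 mm tall, about 0.07 kg. The point is its centre, 23 mm above its underside; z is up. Belongs in the blue tray.
- tray_blue: Blue kit tray, fixed, 140 (x) x 142 (y) mm, floor 4 mm thick, walls and dividers 4 mm thick, 16 mm high over the counter. Origin: centre of underside, z up. Bays (inner size, centre x, y in mm): hanger bay 132 x 66 at 0, +34, marked with a long bar; jar pocket 66 x 64 at -33, -35, round mark; box pocket 62 x 64 at +35, -35, rectangle mark.
- tray_white: White kit tray, fixed, 140 (x) x 142 (y) mm, floor 4 mm thick, walls and dividers 4 mm thick, 16 mm high over the counter. Origin: centre of underside, z up. Bays (inner size, centre x, y in mm): hanger bay 132 x 66 at 0, +34, marked with a long bar; jar pocket 66 x 64 at -33, -35, round mark; box pocket 62 x 64 at +35, -35, rectangle mark. Its box pocket stays empty.

How it is judged:
By the outcome, as a careful person would: the job done as asked, in the order asked, and still so for the second after the job is handed in, with the robot touching nothing.
It also fails if it takes over 141 s, if anything falls off the work surface, if the arm or the gripper's body presses on something with over 40 N, if the wrist force passes 120 N, or if a joint passes its speed limit or range.

## Working session

There is one attempt and no reset: what is moved stays moved. The work goes in short steps, Python scripts to look and compute and a tool call to move; the robot and the scene stay as the last step left them, time stands still between calls to the robot, and variables do not carry over. Pictures are saved under pics/ and viewed, at most 14 in all, crops included, and the job is handed in when it is done.

Besides the shell and the picture viewer there is one more tool, called after "Call:" as a command line: name --pt "numbers of a row" for each row, then --argument value for the rest. play_rows: Moves the arm, as the interface text tells. Its arguments: {"type":"object","properties":{"deltas":{"type":"array"},"force":{"type":"number"}},"required":["deltas"]}

```bash
mkdir -p pics; ls; python3 - <<'E'
from rig import *
import cv2,numpy as np
s=read_state(); print({k:np.round(v,3) for k,v in s.items()})
for n in("top","scene"):
    p,d=grab_frame(n); cv2.imwrite(f"pics/{n}0.png",p); np.save(f"{n}0.npy",d)
    m=camera_model(n); print(m)
E
```

```text
pics
{'clock': np.float64(0.0), 'joint_pos': array([1.027, 0.259, 0.021, 1.334, 0.   , 1.418]), 'qvel': array([-0.001, -0.001,  0.001,  0.001, -0.001,  0.003]), 'tau': array([ 0.0000e+00, -5.5565e+01,  3.4453e+01,  1.4000e-02, -0.0000e+00,
       -0.0000e+00]), 'ee_pos': array([0.209, 0.508, 0.242]), 'eef_rot': array([ 0.194,  0.981, -0.001, -0.   ]), 'force': array([-0.665, -0.194,  0.193]), 'ft_torque': array([0.05 , 0.028, 0.008]), 'gripper_force': np.float64(0.0), 'grip_width': np.float64(0.085)}
{'fx': 430.9068488399033, 'fy': 430.9068488399033, 'cx': 281.6822598773496, 'cy': 212.26376561410393, 'cam_to_world': array([[-0.01716635,  0.99727023, -0.07181512,  0.51037732],
       [-0.99972143, -0.01828337, -0.01492579, -0.01307405],
       [-0.01619807,  0.07153889,  0.99730628,  0.89652321],
       [ 0.        ,  0.        ,  0.        ,  1.        ]])}
{'fx': 382.97064784863943, 'fy': 382.97064784863943, 'cx': 279.29883622692233, 'cy': 213.41252578793646, 'cam_to_world': array([[ 0.70327514, -0.45466171,  0.54652246,  0.98782972],
       [ 0.71090427,  0.44502823, -0.54457781, -0.41406239],
       [ 0.00438076,  0.77151319,  0.63619824,  0.52634747],
       [ 0.        ,  0.        ,  0.        ,  1.        ]])}
```

View pics/top0.png

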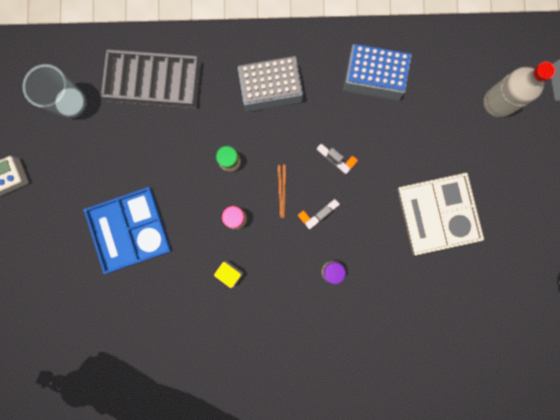

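View pics/scene0.png

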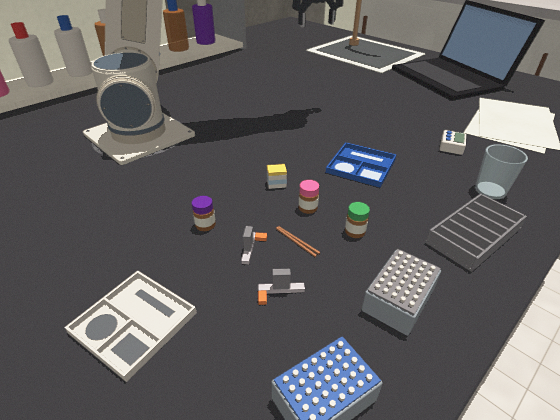

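The top view shows jars at about green (227,157), pink (233,217), violet (334,272), the box at (228,275), hangers at (337,157) and (320,213), the blue tray at (127,230) and the white tray at (441,214). I'll enlarge these.

```bash
python3 - <<'E'
import cv2
p=cv2.imread("pics/top0.png")
a=cv2.resize(p[135:240,290:365],None,fx=5.6,fy=5.6,interpolation=cv2.INTER_CUBIC)
cv2.imwrite("pics/cropA.png",a)
b=cv2.resize(p[180:280,80:180],None,fx=4,fy=4,interpolation=cv2.INTER_CUBIC)
c=cv2.resize(p[165:265,390:490],None,fx=4,fy=4,interpolation=cv2.INTER_CUBIC)
cv2.imwrite("pics/cropB.png",cv2.hconcat([b,c]))
E
```

```text
(no output)
```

View pics/cropA.png

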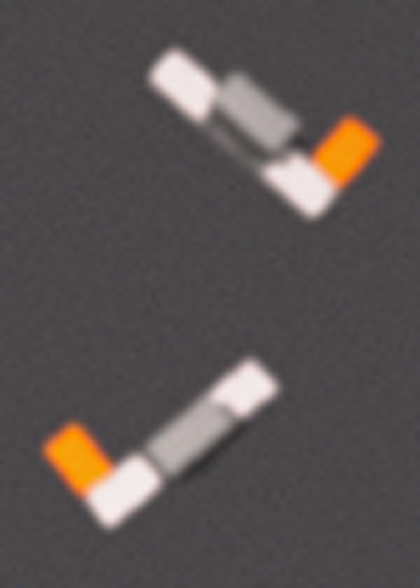

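View pics/cropB.png

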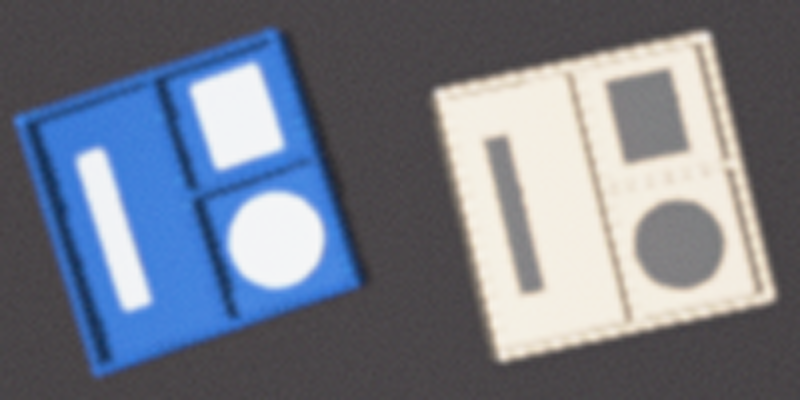

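Upper hanger: plain end top-left, foot end lower-right, foot turning up-right, so it is left-hand with its lug at (336,155). Lower hanger: foot end lower-left, foot turning up-left, so it is right-hand with its lug at (324.5,213). Both trays have the bay on the left, the rectangle up (+x) and the round mark down.

```bash
cat > h.py <<'E'
from rig import *
import numpy as np, cv2
from scipy.spatial.transform import Rotation as R
def px(m,u,v,z):
    T=m["cam_to_world"]; d=T[:3,:3]@np.array([(u-m["cx"])/m["fx"],-(v-m["cy"])/m["fy"],-1.])
    return T[:3,3]+d*(z-T[2,3])/d[2]
def yaw_of(s):  # world direction of tool y, degrees
    y=R.from_quat(s["eef_rot"]).as_matrix()[:,1]; return np.degrees(np.arctan2(y[1],y[0]))
def go(xyz,yaw):
    """print shift (cm) in present tool axes, and tool-z turn(s) to bring tool y to world yaw (mod 180)"""
    s=read_state(); M=R.from_quat(s["eef_rot"]).as_matrix()
    d=M.T@(np.array(xyz)-s["ee_pos"])*100
    w=(yaw-yaw_of(s)+90)%180-90
    print("t",round(s["clock"],2),"shift",d.round(2),"turn",round(-w,1),"j6",round(s["joint_pos"][5],2),"pos",s["ee_pos"].round(4),"yaw",round(yaw_of(s),1),"w",round(s["grip_width"],4))
E
python3 - <<'E'
from h import *
m=camera_model("top")
for n,u,v,z in[("violet",334,272,.062),("pink",233,217,.062),("green",227,157,.062),("box",228,275,.046),("L",336.1,155,.048),("Rt",324.5,213,.048)]:
    print(n,px(m,u,v,z).round(4))
def C(x,y): return px(m,290+x/5.6,135+y/5.6,.01)[:2]
for n,a,b in[("L",(150,75),(312,218)),("R",(278,385),(110,528))]:
    d=C(*b)-C(*a); print(n,"xdir deg",np.degrees(np.arctan2(d[1],d[0])),np.linalg.norm(d))
for n,cs,o in[("blue",[(15,118),(280,30),(362,285),(97,375)],(80,180)),("white",[(33,90),(312,32),(376,298),(98,361)],(390,165))]:
    P=np.array([px(m,o[0]+x/4,o[1]+y/4,.016)[:2] for x,y in cs])
    c=P.mean(0); x=(P[0]+P[1]-P[2]-P[3]); y=P[0]+P[3]-P[1]-P[2]
    print(n,c.round(4),"x",np.degrees(np.arctan2(x[1],x[0])),"y-90",np.degrees(np.arctan2(y[1],y[0]))-90,np.linalg.norm(x)/2,np.linalg.norm(y)/2)
s=read_state();print(camera_model("wrist"), yaw_of(s))
go([.35,-.12,.24],90)
E
```

```text
violet [ 0.4537 -0.099   0.062 ]
pink [0.563  0.0942 0.062 ]
green [0.6812 0.1049 0.062 ]
box [0.4501 0.1071 0.046 ]
L [ 0.6837 -0.1106  0.048 ]
Rt [ 0.5685 -0.0847  0.048 ]
L xdir deg -133.09316869429796 0.08024409961279771
R xdir deg 129.31008988314687 0.08132125590576682
blue [0.5424 0.3184] x 18.2118926740699 y-90 17.593106095217422 0.13920237885760497 0.14322294677643507
white [ 0.5651 -0.3245] x 10.98294315746493 y-90 11.234898314444564 0.14007302661616267 0.14504611612311394
{'fx': 322.22061972595026, 'fy': 322.22061972595026, 'cx': 284.2034815233613, 'cy': 209.9205514498102, 'cam_to_world': array([[ 3.80609187e-01, -8.80324058e-01, -2.83136363e-01,
         1.37096492e-01],
       [ 9.24735596e-01,  3.62048041e-01,  1.17410787e-01,
         5.37137143e-01],
       [-8.50574982e-04, -3.06513898e-01,  9.51865803e-01,
         3.73036835e-01],
       [ 0.00000000e+00,  0.00000000e+00,  0.00000000e+00,
         1.00000000e+00]])} 67.60653487684596
t 0.1 shift [-36.94 -52.74   0.23] turn -22.4 j6 1.42 pos [0.2094 0.5083 0.2417] yaw 67.6 w 0.0852
```

Call:
play_rows --pt "-3.8 -3.9 0 0 8.5" --pt "-3.8 -3.9 0 0 8.5" --pt "-3.8 -3.9 0 0 8.5" --pt "-3.8 -3.9 0 0 8.5" --pt "-3.8 -3.9 0 0 8.5" --force 40

```text
clock: 0.72
ee_pos: [0.3111, 0.2543, 0.2421]
eef_rot: [0.194, 0.981, -0.0, 0.0]
force: [0.7, 0.2, 0.9]
grip_width: 0.0853
gripper_force: 0.0
```

Call:
play_rows --pt "-3.8 -3.9 0 0 8.5" --pt "-3.8 -3.9 0 0 8.5" --pt "-3.8 -3.9 0 0 8.5" --pt "-3.8 -3.9 0 0 8.5" --pt "-3.8 -3.9 0 0 8.5"

```text
clock: 1.35
ee_pos: [0.4125, 0.0014, 0.2423]
eef_rot: [0.194, 0.981, 0.0, 0.0]
force: [0.6, 1.2, -0.1]
grip_width: 0.0849
gripper_force: 0.0
```

Call:
play_rows --pt "-3.8 -3.9 0 0 8.5" --pt "-3.8 -3.9 0.5 0 8.5" --pt "0 0 3 0 8.5" --pt "0 0 0 0 8.5" --pt "0 0 0 0 8.5"

```text
clock: 1.98
ee_pos: [0.4529, -0.0975, 0.2081]
eef_rot: [0.194, 0.981, -0.0, 0.0]
force: [0.5, 0.2, -0.3]
grip_width: 0.085
gripper_force: 0.0
```

```bash
python3 - <<'E'
from h import *
go([.4537,-.099,.032],67.6)
m=camera_model("wrist"); p,d=grab_frame("wrist"); cv2.imwrite("pics/w1.png",p)
np.save("w1.npy",m["cam_to_world"])
E
```

```text
t 1.98 shift [-0.13 -0.11 17.61] turn 0.0 j6 -0.0 pos [ 0.4529 -0.0975  0.2081] yaw 67.6 w 0.085
```

View pics/w1.png

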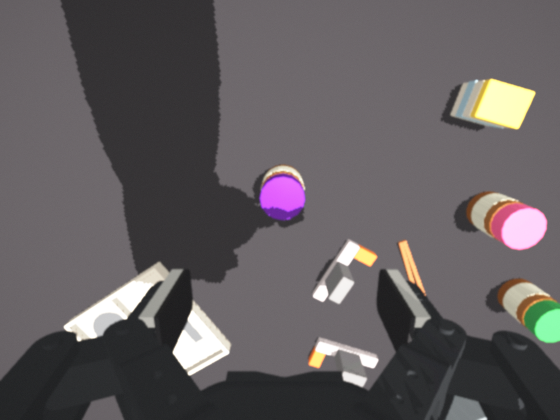

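The wrist view shows the violet cap centred at (283,197), and the lugs near (343,283) and (351,362).

```bash
python3 - <<'E'
from h import *
m=camera_model("wrist")
for n,u,v,z in[("violet",283,197.5,.062),("pink",519,228,.062),("box",504,104,.046)]: print(n,px(m,u,v,z).round(4))
E
```

```text
violet [ 0.4524 -0.0994  0.062 ]
pink [0.5621 0.0909 0.062 ]
box [0.4515 0.1079 0.046 ]
```

Call:
play_rows --pt "0 -0.1 5 0 8.5" --pt "0 0 5 0 8.5" --pt "0 0 4 0 8.5" --pt "0 0 2.5 0 8.5" --pt "0 0 1.1 0 8.5"

```text
clock: 2.65
ee_pos: [0.4526, -0.0983, 0.0311]
eef_rot: [0.194, 0.981, 0.0, -0.0]
force: [-0.5, 0.4, -0.4]
grip_width: 0.085
gripper_force: 0.0
```

Call:
play_rows --pt "0 0 0 0 3.6" --pt "0 0 0 0 3.6" --pt "0 0 0 0 3.6" --pt "0 0 0 0 3.6" --pt "0 0 0 0 3.6" --force 40

```text
clock: 3.28
ee_pos: [0.4533, -0.0991, 0.0327]
eef_rot: [0.194, 0.981, -0.0, 0.001]
force: [-2.2, 0.1, 6.6]
grip_width: 0.0405
gripper_force: 39.6
```

Call:
play_rows --pt "0 0 -1 0 3.6" --pt "0 0 -3 0 3.6" --pt "0 0 -4 0 3.6" --pt "0 0 -4 0 3.6" --pt "0 0 -3 0 3.6"

```text
clock: 3.9
ee_pos: [0.4526, -0.0989, 0.184]
eef_rot: [0.194, 0.981, -0.0, 0.001]
force: [1.2, -0.9, -2.7]
grip_width: 0.0404
gripper_force: 40.7
```

```bash
python3 - <<'E'
from h import *
go([.5218,.275,.18],107.9)
E
```

```text
t 3.9 shift [ 7.84 37.21  0.38] turn -40.3 j6 -0.01 pos [ 0.4526 -0.0989  0.184 ] yaw 67.6 w 0.0404
```

Call:
play_rows --pt "1.1 5 0 0 3.6" --pt "1.1 5.4 0 0 3.6" --pt "1.1 5.4 0 0 3.6" --pt "1.1 5.4 0 0 3.6" --pt "1.1 5.4 0 0 3.6"

```text
clock: 4.53
ee_pos: [0.503, 0.1699, 0.1824]
eef_rot: [0.194, 0.981, 0.0, 0.001]
force: [1.2, -0.8, -1.7]
grip_width: 0.0404
gripper_force: 40.9
```

Call:
play_rows --pt "1.2 5.4 0 0 3.6" --pt "1.1 5.2 0 -8 3.6" --pt "0 0 0 -10 3.6" --pt "0 0 0 -10 3.6" --pt "0 0 0 -10 3.6"

```text
clock: 5.15
ee_pos: [0.5218, 0.2751, 0.1821]
eef_rot: [-0.139, 0.99, -0.0, 0.0]
force: [-0.3, -0.8, -1.8]
grip_width: 0.0405
gripper_force: 41.0
```

Call:
play_rows --pt "0 0 0 -2.3 3.6" --pt "0 0 0 0 3.6" --pt "0 0 0 0 3.6" --pt "0 0 0 0 3.6" --pt "0 0 0 0 3.6"

```text
clock: 5.78
ee_pos: [0.522, 0.2748, 0.1813]
eef_rot: [-0.156, 0.988, -0.0, -0.0]
force: [-0.3, 0.1, -0.2]
grip_width: 0.0407
gripper_force: 41.0
```

```bash
python3 - <<'E'
from h import *
go([.5218,.275,.037],107.9)
p,d=grab_frame("wrist"); cv2.imwrite("pics/w2.png",p)
E
```

```text
t 5.78 shift [1.000e-02 2.000e-02 1.443e+01] turn -0.0 j6 0.03 pos [0.522  0.2748 0.1813] yaw 107.9 w 0.0407
```

View pics/w2.png

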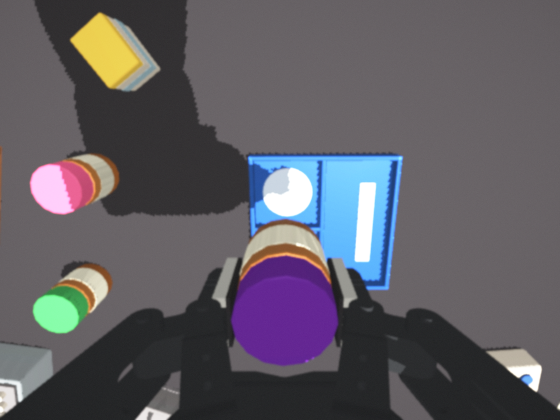

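The tray corners are at (250,156) and (401,157), with the round mark at (288,191). The jar is held upright and the tray is square to the view. Checking the mark.

```bash
python3 - <<'E'
from h import *
m=camera_model("wrist")
print(px(m,288,191,.004).round(4)); a,b,c=px(m,250,156,.016),px(m,401,157,.016),px(m,391,289,.016)
for q in(a,b,c):print(q.round(4))
d=b-a;print(np.degrees(np.arctan2(d[1],d[0])),(a+c)/2)
go([.5218,.275,.037],107.9)
E
```

```text
[0.5224 0.2776 0.004 ]
[0.4987 0.233  0.016 ]
[0.4569 0.3652 0.016 ]
[0.587  0.4124 0.016 ]
107.53923022585562 [0.54285117 0.3227126  0.016     ]
t 5.83 shift [ 0.02  0.02 14.43] turn -0.0 j6 0.03 pos [0.522  0.2748 0.1813] yaw 107.9 w 0.0406
```

Call:
play_rows --pt "0 0.1 4 0 3.6" --pt "0 0 4 0 3.6" --pt "0 0 3.5 0 3.6" --pt "0 0 2 0 3.6" --pt "0 0 0.8 0 3.6"

```text
clock: 6.45
ee_pos: [0.5212, 0.2756, 0.0371]
eef_rot: [-0.156, 0.988, -0.0, -0.001]
force: [0.6, 0.5, -1.2]
grip_width: 0.0404
gripper_force: 41.0
```

Call:
play_rows --pt "0 0 0.1 0 3.6" --pt "0 0 0 0 4.4" --pt "0 0 0 0 5" --pt "0 0 0 0 5.6" --pt "0 0 0 0 5.6"

```text
clock: 7.08
ee_pos: [0.5219, 0.2758, 0.0375]
eef_rot: [-0.156, 0.988, 0.0, 0.0]
force: [-0.2, 0.6, 0.6]
grip_width: 0.0565
gripper_force: 0.0
```

Call:
play_rows --pt "0 0 -2 0 5.6" --pt "0 0 -4 0 5.6" --pt "0 0 -4 0 5.6" --pt "0 0 -5 0 7" --pt "0 0 -4 0 7"

```text
clock: 7.7
ee_pos: [0.5218, 0.2758, 0.2295]
eef_rot: [-0.156, 0.988, 0.0, 0.001]
force: [0.5, 1.5, -0.6]
grip_width: 0.0702
gripper_force: 0.0
```

```bash
python3 - <<'E'
from h import *
go([.6837,-.1106,.18],-133+90)
E
```

```text
t 7.7 shift [ -3.52 -41.75   4.95] turn -29.1 j6 0.03 pos [0.5218 0.2758 0.2295] yaw 107.9 w 0.0702
```

Call:
play_rows --pt "-0.4 -5 0 0 7" --pt "-0.4 -5.3 0 0 7" --pt "-0.4 -5.3 0 0 7" --pt "-0.4 -5.3 0 0 7" --pt "-0.5 -5.3 0 0 7"

```text
clock: 8.32
ee_pos: [0.6227, 0.0313, 0.2275]
eef_rot: [-0.156, 0.988, 0.0, 0.0]
force: [0.8, 1.7, -0.1]
grip_width: 0.0702
gripper_force: 0.0
```

Call:
play_rows --pt "-0.5 -5.3 0 0 7" --pt "-0.5 -5.3 0 0 7" --pt "-0.4 -5 0 0 7" --pt "0 0 1 -10 7" --pt "0 0 1 -10 7"

```text
clock: 8.95
ee_pos: [0.6837, -0.1122, 0.2065]
eef_rot: [-0.327, 0.945, 0.0, -0.0]
force: [0.2, 1.4, 0.6]
grip_width: 0.0703
gripper_force: 0.0
```

Call:
play_rows --pt "0 0 1 -9 7" --pt "0 0 1 0 7" --pt "0 0 1 0 7" --pt "0 0 0 0 7" --pt "0 0 0 0 7"

```text
clock: 9.57
ee_pos: [0.6837, -0.1112, 0.1776]
eef_rot: [-0.398, 0.918, -0.0, 0.0]
force: [-0.4, -0.8, -0.7]
grip_width: 0.0699
gripper_force: 0.0
```

```bash
python3 - <<'E'
from h import *
go([.6837,-.1106,.03],137)
m=camera_model("wrist"); p,d=grab_frame("wrist"); cv2.imwrite("pics/w3.png",p)
E
```

```text
t 9.57 shift [-0.04  0.04 14.76] turn -0.1 j6 -1.1 pos [ 0.6837 -0.1112  0.1776] yaw 136.9 w 0.0699
```

View pics/w3.png

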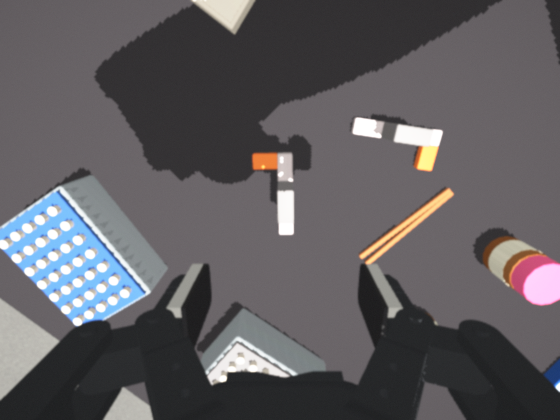

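```bash
python3 - <<'E'
import cv2
p=cv2.imread("pics/w3.png")
cv2.imwrite("pics/w3c.png",cv2.convertScaleAbs(cv2.resize(p[130:250,230:350],None,fx=5,fy=5,interpolation=cv2.INTER_CUBIC),alpha=0.8))
E
```

```text
(no output)
```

View pics/w3c.png

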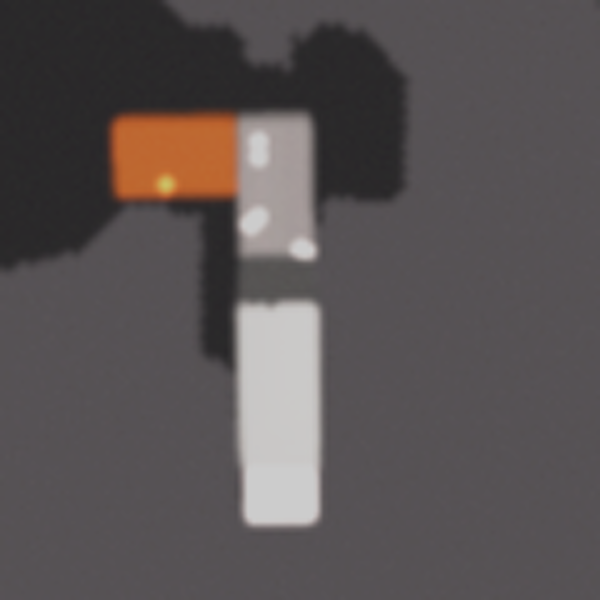

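The lug top spans crop (237–320, 300–462), i.e. full-image centre (285.7,206.2). The arm is upright in the view, with the foot to the left at its near end.

```bash
python3 - <<'E'
from h import *
m=camera_model("wrist")
q=px(m,285.7,206.2,.048);print(q)
go([q[0],q[1],.03],137)
E
```

```text
[ 0.68474856 -0.10989148  0.048     ]
t 9.62 shift [-0.16  0.03 14.78] turn -0.1 j6 -1.1 pos [ 0.6838 -0.1112  0.1778] yaw 136.9 w 0.0701
```

Call:
play_rows --pt "-0.1 0 4 0 6" --pt "0 0 4 0 5" --pt "0 0 4 0 5" --pt "0 0 2 0 5" --pt "0 0 0.9 0 5"

```text
clock: 10.25
ee_pos: [0.684, -0.1104, 0.0274]
eef_rot: [-0.398, 0.917, 0.0, -0.0]
force: [0.7, 0.4, -0.4]
grip_width: 0.0503
gripper_force: 0.0
```

Call:
play_rows --pt "0 0 0 0 3" --pt "0 0 0 0 1" --pt "0 0 0 0 1" --pt "0 0 0 0 1" --pt "0 0 0 0 1"

```text
clock: 10.88
ee_pos: [0.685, -0.1107, 0.0297]
eef_rot: [-0.398, 0.917, -0.001, 0.001]
force: [0.5, 0.0, 6.8]
grip_width: 0.0133
gripper_force: 39.9
```

Call:
play_rows --pt "0 0 -1 0 1" --pt "0 0 -3 0 1" --pt "0 0 -4 0 1" --pt "0 0 -4 0 1" --pt "0 0 -3 0 1"

```text
clock: 11.5
ee_pos: [0.6843, -0.1105, 0.1809]
eef_rot: [-0.398, 0.917, -0.001, 0.001]
force: [-0.0, 0.3, -1.1]
grip_width: 0.0133
gripper_force: 39.0
```

```bash
python3 - <<'E'
from h import *
import math
a=math.radians(17.8);c,s=math.cos(a),math.sin(a);T=np.array([.5426,.3195])
P=lambda x,y:T+[x*c-y*s,x*s+y*c]
print("box",P(.035,-.035),"hang",P(0,.044))
go([*P(0,.044),.18],107.8)
E
```

```text
box [0.58662386 0.29687481] hang [0.52914941 0.36139369]
t 11.5 shift [-2.385e+01  4.357e+01  4.000e-02] turn 29.1 j6 -1.1 pos [ 0.6843 -0.1105  0.1809] yaw 136.9 w 0.0133
```

Call:
play_rows --pt "-2.6 4.8 0 0 1" --pt "-2.6 4.8 0 0 1" --pt "-2.6 4.8 0 0 1" --pt "-2.6 4.8 0 0 1" --pt "-2.6 4.8 0 0 1"

```text
clock: 12.12
ee_pos: [0.597, 0.15, 0.1789]
eef_rot: [-0.398, 0.917, -0.0, 0.0]
force: [0.7, -0.1, -0.6]
grip_width: 0.0132
gripper_force: 39.2
```

Call:
play_rows --pt "-2.7 4.9 0 0 1" --pt "-2.7 4.9 0 0 1" --pt "-2.7 4.9 0 0 1" --pt "-2.7 4.9 0 0 1" --pt "0 0 0 8 1"

```text
clock: 12.75
ee_pos: [0.5265, 0.3647, 0.1786]
eef_rot: [-0.334, 0.943, 0.0, 0.0]
force: [-0.8, -0.9, -2.1]
grip_width: 0.0135
gripper_force: 39.3
```

Call:
play_rows --pt "0 0 0 10 1" --pt "0 0 0 10 1" --pt "0 0 0 1 1" --pt "0 0 0 0 1" --pt "0 0 0 0 1"

```text
clock: 13.38
ee_pos: [0.5285, 0.3611, 0.1784]
eef_rot: [-0.157, 0.988, -0.0, 0.0]
force: [-0.7, -0.2, -1.4]
grip_width: 0.0133
gripper_force: 39.3
```

```bash
python3 - <<'E'
from h import *
go([.5291,.3614,.0337],107.8)
p,d=grab_frame("wrist"); cv2.imwrite("pics/w4.png",p)
E
```

```text
t 13.38 shift [-7.000e-02  1.000e-02  1.447e+01] turn 0.2 j6 0.15 pos [0.5285 0.3611 0.1784] yaw 108.0 w 0.0133
```

View pics/w4.png

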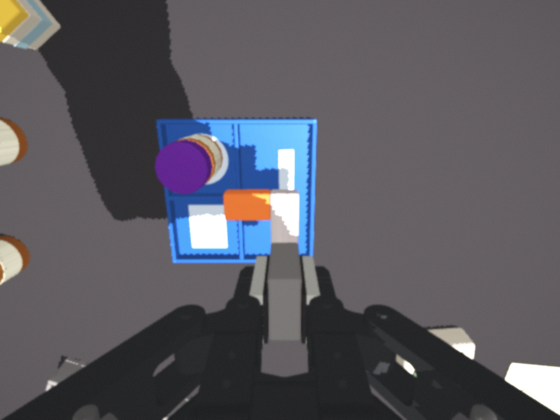

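The jar stands in its pocket. The hanger hangs level over the bay, foot toward the divider.

Call:
play_rows --pt "-0.1 0 4 0 1" --pt "0 0 4 0 1" --pt "0 0 3.5 0 1" --pt "0 0 2 0 1" --pt "0 0 0.8 0 1"

```text
clock: 14.05
ee_pos: [0.5289, 0.3612, 0.034]
eef_rot: [-0.156, 0.988, -0.0, -0.001]
force: [0.9, -0.2, 0.2]
grip_width: 0.0135
gripper_force: 39.3
```

Call:
play_rows --pt "0 0 0.2 0 1" --pt "0 0 0 0 1.6" --pt "0 0 0 0 2.2" --pt "0 0 0 0 2.8" --pt "0 0 0 0 2.8"

```text
clock: 14.68
ee_pos: [0.5295, 0.3615, 0.0335]
eef_rot: [-0.156, 0.988, 0.0, 0.0]
force: [0.1, -0.7, -0.4]
grip_width: 0.0279
gripper_force: 0.0
```

Call:
play_rows --pt "0 0 -2 0 2.8" --pt "0 0 -4 0 2.8" --pt "0 0 -4 0 2.8" --pt "0 0 -4 0 5" --pt "0 0 -4 0 7"

```text
clock: 15.3
ee_pos: [0.5293, 0.3615, 0.2147]
eef_rot: [-0.156, 0.988, 0.0, 0.0]
force: [0.2, 0.4, 0.7]
grip_width: 0.0629
gripper_force: 0.0
```

```bash
python3 - <<'E'
from h import *
m=camera_model("wrist"); p,d=grab_frame("wrist")
t,_=grab_frame("top"); cv2.imwrite("pics/w5.png",cv2.hconcat([cv2.resize(p,(400,300)),cv2.resize(t[170:290,80:240],(400,300),interpolation=cv2.INTER_CUBIC)]))
mt=camera_model("top")
go([.4505,.1075,.2],90)
E
```

```text
t 15.4 shift [ 15.48 -21.77   1.68] turn 17.9 j6 0.16 pos [0.5307 0.3622 0.2182] yaw 107.9 w 0.0696
```

View pics/w5.png

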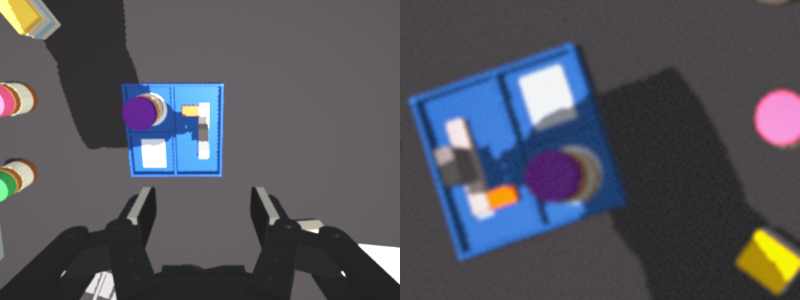

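Violet jar and left hanger are in place. Next, the box orientation from its yellow lid.

```bash
python3 - <<'E'
from h import *
m=camera_model("top"); p=cv2.imread("pics/top0.png")
h=cv2.inRange(cv2.cvtColor(p,cv2.COLOR_BGR2HSV),(24,150,150),(36,255,255)); h[:,:200]=0;h[:250]=0
c=max(cv2.findContours(h,0,2)[0],key=cv2.contourArea)
b=cv2.boxPoints(cv2.minAreaRect(c)); P=np.array([px(m,*q,.046)[:2] for q in b]); print(b,P.mean(0))
for i in range(4):
    d=P[(i+1)%4]-P[i]; print(np.linalg.norm(d),np.degrees(np.arctan2(d[1],d[0])))
E
```

```text
[[212.68001 274.76   ]
 [223.24    260.68   ]
 [241.48    274.36   ]
 [230.92    288.44   ]] [0.45104855 0.10894595]
0.03432178609844181 -37.69809816118665
0.044903126620252184 -127.41798693198727
0.0342216501838664 142.15718117448424
0.04481729205735937 52.71070822855707
```

Call:
play_rows --pt "3.1 -4.3 0 0 7" --pt "3.1 -4.3 0 0 7" --pt "3.1 -4.3 0 0 7" --pt "3.1 -4.3 0 0 7" --pt "3.1 -4.4 0 0 7"

```text
clock: 16.02
ee_pos: [0.4474, 0.1069, 0.2128]
eef_rot: [-0.156, 0.988, -0.0, -0.0]
force: [1.2, -1.2, -0.2]
grip_width: 0.07
gripper_force: 0.0
```

Call:
play_rows --pt "0 0 1 -10 7" --pt "0 0 1 -10 7" --pt "0 0 1 -10 7" --pt "0 0 1 -4 7" --pt "0 0 0 0 7"

```text
clock: 16.65
ee_pos: [0.4477, 0.1083, 0.1724]
eef_rot: [-0.437, 0.899, 0.0, -0.001]
force: [0.3, 0.4, -0.2]
grip_width: 0.0699
gripper_force: 0.0
```

```bash
python3 - <<'E'
from h import *
go([.4508,.1085,.026],142)
m=camera_model("wrist"); p,d=grab_frame("wrist"); cv2.imwrite("pics/w6.png",p)
h=cv2.inRange(cv2.cvtColor(p,cv2.COLOR_BGR2HSV),(22,150,150),(36,255,255))
c=max(cv2.findContours(h,0,2)[0],key=cv2.contourArea)
b=cv2.boxPoints(cv2.minAreaRect(c)); P=np.array([px(m,*q,.046)[:2] for q in b]); print(b,P.mean(0))
for i in range(2):
    d=P[(i+1)%4]-P[i]; print(np.linalg.norm(d),np.degrees(np.arctan2(d[1],d[0])))
E
```

```text
t 16.65 shift [-0.23 -0.25 14.64] turn -0.1 j6 -0.85 pos [0.4477 0.1083 0.1724] yaw 141.9 w 0.0699
[[262. 183.]
 [300. 183.]
 [300. 191.]
 [262. 191.]] [0.44040601 0.09340964]
0.03109156131749675 141.88573685942154
0.006747509101522429 52.74879371245174
```

View pics/w6.png

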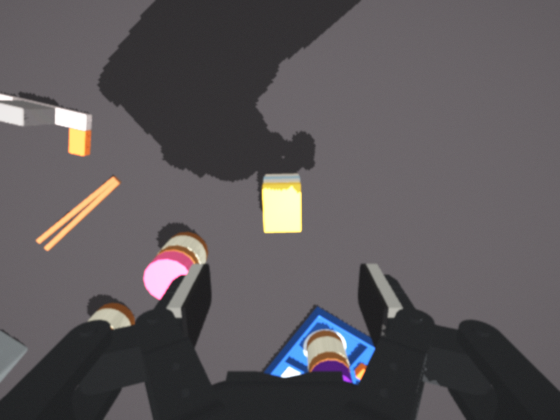

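The lid top spans (262–301, 183–233), square to the jaws, with its centre at about (282,208).

```bash
python3 - <<'E'
from h import *
q=px(camera_model("wrist"),282,208,.046);print(q); go([q[0],q[1],.026],142)
E
```

```text
[0.4514783  0.10828395 0.046     ]
t 16.7 shift [-0.22 -0.28 14.69] turn -0.2 j6 -0.85 pos [0.448  0.1083 0.1729] yaw 141.8 w 0.0697
```

Call:
play_rows --pt "-0.2 -0.3 4 0 7" --pt "0 0 4 0 6.5" --pt "0 0 4 0 6" --pt "0 0 2 0 6" --pt "0 0 0.7 0 6"

```text
clock: 17.32
ee_pos: [0.4516, 0.108, 0.0256]
eef_rot: [-0.437, 0.899, 0.0, -0.001]
force: [0.7, 0.3, 0.6]
grip_width: 0.0603
gripper_force: 0.0
```

Call:
play_rows --pt "0 0 0 0 4" --pt "0 0 0 0 2.8" --pt "0 0 0 0 2.8" --pt "0 0 0 0 2.8" --pt "0 0 0 0 2.8"

```text
clock: 17.95
ee_pos: [0.4526, 0.1081, 0.0272]
eef_rot: [-0.438, 0.899, -0.0, 0.001]
force: [-1.5, -0.4, 6.9]
grip_width: 0.0312
gripper_force: 40.9
```

Call:
play_rows --pt "0 0 -1 0 2.8" --pt "0 0 -3 0 2.8" --pt "0 0 -4 0 2.8" --pt "0 0 -4 0 2.8" --pt "0 0 -5 0 2.8"

```text
clock: 18.58
ee_pos: [0.4512, 0.108, 0.1979]
eef_rot: [-0.438, 0.899, 0.0, -0.0]
force: [0.6, -1.1, -1.5]
grip_width: 0.0317
gripper_force: 40.0
```

```bash
python3 - <<'E'
from h import *
go([.5866,.2969,.19],107.8)
E
```

```text
t 18.57 shift [-23.22   1.     0.78] turn 34.1 j6 -0.85 pos [0.4512 0.108  0.1979] yaw 141.9 w 0.0317
```

Call:
play_rows --pt "-4.6 0.2 0 0 2.8" --pt "-4.6 0.2 0 0 2.8" --pt "-4.7 0.2 0 0 2.8" --pt "-4.7 0.2 0 0 2.8" --pt "-4.6 0.2 0 0 2.8"

```text
clock: 19.2
ee_pos: [0.5877, 0.2981, 0.1969]
eef_rot: [-0.438, 0.899, -0.0, 0.0]
force: [-0.0, 0.1, 0.2]
grip_width: 0.0312
gripper_force: 40.1
```

Call:
play_rows --pt "0 0 0 10 2.8" --pt "0 0 0 10 2.8" --pt "0 0 0 10 2.8" --pt "0 0 0 4 2.8" --pt "0 0 0 0 2.8"

```text
clock: 19.82
ee_pos: [0.587, 0.2967, 0.1968]
eef_rot: [-0.156, 0.988, -0.0, 0.0]
force: [-0.8, -0.0, -0.2]
grip_width: 0.0314
gripper_force: 40.0
```

```bash
python3 - <<'E'
from h import *
go([.5866,.2969,.031],107.8)
E
```

```text
t 19.82 shift [ 0.03  0.03 16.58] turn 0.1 j6 0.03 pos [0.587  0.2967 0.1968] yaw 107.9 w 0.0314
```

Call:
play_rows --pt "0 0 5 0 2.8" --pt "0 0 5 0 2.8" --pt "0 0 4 0 2.8" --pt "0 0 1.8 0 2.8" --pt "0 0 0.7 0 2.8"

```text
clock: 20.45
ee_pos: [0.5863, 0.2965, 0.0312]
eef_rot: [-0.156, 0.988, -0.0, -0.001]
force: [-19.3, -7.8, 44.4]
grip_width: 0.0315
gripper_force: 45.5
```

Call:
play_rows --pt "0 0 0.1 0 2.8" --pt "0 0 0 0 3.4" --pt "0 0 0 0 3.9" --pt "0 0 0 0 4.4" --pt "0 0 0 0 4.4"

```text
clock: 21.08
ee_pos: [0.5872, 0.2968, 0.0304]
eef_rot: [-0.156, 0.988, 0.0, 0.0]
force: [-0.7, -0.6, 0.5]
grip_width: 0.044
gripper_force: 0.0
```

Call:
play_rows --pt "0 0 -2 0 4.4" --pt "0 0 -4 0 4.4" --pt "0 0 -4 0 4.4" --pt "0 0 -4 0 5" --pt "0 0 -4 0 8"

```text
clock: 21.7
ee_pos: [0.587, 0.2968, 0.2117]
eef_rot: [-0.156, 0.988, 0.0, 0.0]
force: [1.1, -0.0, -0.8]
grip_width: 0.0666
gripper_force: 0.0
```

```bash
python3 - <<'E'
from h import *
go([.5625,.093,.18],100)
E
```

```text
t 21.7 shift [  8.6  -18.63   3.17] turn 7.9 j6 0.03 pos [0.587  0.2968 0.2117] yaw 107.9 w 0.0666
```

```bash
python3 - <<'E'
from h import *
p,d=grab_frame("wrist"); s,_=grab_frame("scene")
cv2.imwrite("pics/w7.png",cv2.hconcat([cv2.resize(p,(400,300)),cv2.resize(s[130:200,310:410],(400,300),interpolation=cv2.INTER_CUBIC)]))
E
```

```text
(no output)
```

View pics/w7.png

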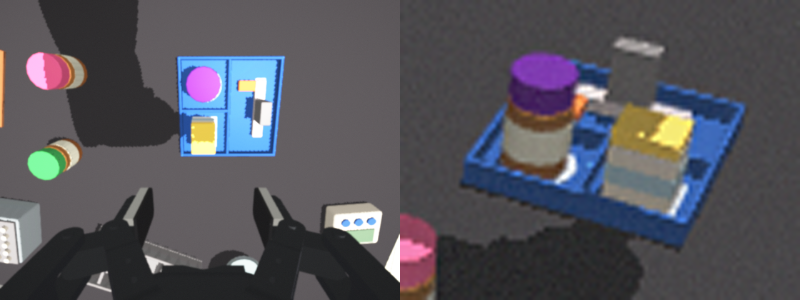

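The blue kit is complete: jar and box upright in their pockets, hanger flat in the bay. Now the pink jar.

Call:
play_rows --pt "2.1 -4.6 0 0 8" --pt "2.1 -4.6 0 0 8" --pt "2.2 -4.7 0 0 8" --pt "2.2 -4.7 0 0 8" --pt "0 0 2 6.8 8"

```text
clock: 22.42
ee_pos: [0.5628, 0.0903, 0.1909]
eef_rot: [-0.094, 0.996, -0.0, 0.001]
force: [-0.0, 1.2, 0.3]
grip_width: 0.08
gripper_force: 0.0
```

Call:
play_rows --pt "0 0 1 0 8" --pt "0 0 0 0 8" --pt "0 0 0 0 8" --pt "0 0 0 0 8" --pt "0 0 0 0 8"

```text
clock: 23.05
ee_pos: [0.5627, 0.0937, 0.1806]
eef_rot: [-0.097, 0.995, -0.0, 0.0]
force: [-0.0, -0.2, 0.1]
grip_width: 0.0804
gripper_force: 0.0
```

```bash
python3 - <<'E'
from h import *
m=camera_model("wrist"); p,d=grab_frame("wrist")
h=cv2.inRange(cv2.cvtColor(p,cv2.COLOR_BGR2HSV),(155,80,80),(176,255,255))
c=max(cv2.findContours(h,0,2)[0],key=cv2.contourArea)
(u,v),r=cv2.minEnclosingCircle(c); print(u,v,r,cv2.boundingRect(c)); q=px(m,u,v,.061);print(q)
go([.5625,.093,.032],101.1); go([q[0],q[1],.032],101.1)
E
```

```text
286.296875 207.611328125 26.039674758911133 (261, 182, 51, 52)
[0.5630195  0.09426033 0.061     ]
t 23.1 shift [ 0.04 -0.05 14.85] turn 0.0 j6 -0.18 pos [0.5627 0.0936 0.1805] yaw 101.1 w 0.08
t 23.1 shift [-0.04  0.06 14.85] turn 0.0 j6 -0.18 pos [0.5627 0.0936 0.1805] yaw 101.1 w 0.08
```

Call:
play_rows --pt "0 0 4 0 8" --pt "0 0 4 0 8" --pt "0 0 4 0 8" --pt "0 0 2 0 8" --pt "0 0 0.8 0 8"

```text
clock: 23.72
ee_pos: [0.5621, 0.0934, 0.0312]
eef_rot: [-0.097, 0.995, 0.0, -0.001]
force: [-0.3, 0.2, 0.1]
grip_width: 0.0801
gripper_force: 0.0
```

Call:
play_rows --pt "0 0 0 0 6" --pt "0 0 0 0 3.6" --pt "0 0 0 0 3.6" --pt "0 0 0 0 3.6" --pt "0 0 0 0 3.6"

```text
clock: 24.35
ee_pos: [0.5633, 0.0935, 0.0336]
eef_rot: [-0.097, 0.995, -0.0, 0.001]
force: [-1.5, 1.1, 6.6]
grip_width: 0.0408
gripper_force: 40.4
```

Call:
play_rows --pt "0 0 -1 0 3.6" --pt "0 0 -3 0 3.6" --pt "0 0 -4 0 3.6" --pt "0 0 -4 0 3.6" --pt "0 0 -3 0 3.6"

```text
clock: 24.98
ee_pos: [0.5627, 0.0933, 0.1849]
eef_rot: [-0.097, 0.995, -0.0, 0.001]
force: [0.5, 0.6, -1.8]
grip_width: 0.0408
gripper_force: 40.6
```

```bash
python3 - <<'E'
from h import *
import math
a=math.radians(11.1);c,s=math.cos(a),math.sin(a);T=np.array([.5651,-.3245])
P=lambda x,y:T+[x*c-y*s,x*s+y*c]
print("jar",P(-.033,-.035)); go([*P(-.033,-.035),.18],101.1)
E
```

```text
jar [ 0.53945561 -0.36519847]
t 24.98 shift [ 11.12 -44.55   0.49] turn 0.0 j6 -0.18 pos [0.5627 0.0933 0.1849] yaw 101.1 w 0.0408
```

Call:
play_rows --pt "1.4 -5.5 0 0 3.6" --pt "1.4 -5.5 0 0 3.6" --pt "1.4 -5.5 0 0 3.6" --pt "1.4 -5.6 0 0 3.6" --pt "1.4 -5.6 0 0 3.6"

```text
clock: 25.6
ee_pos: [0.5469, -0.1937, 0.1832]
eef_rot: [-0.097, 0.995, -0.0, 0.0]
force: [1.1, 0.2, -1.5]
grip_width: 0.0406
gripper_force: 40.7
```

Call:
play_rows --pt "1.4 -5.6 0 0 3.6" --pt "1.4 -5.6 0 0 3.6" --pt "1.3 -5.6 0 0 3.6" --pt "0 0 0 0 3.6" --pt "0 0 0 0 3.6"

```text
clock: 26.22
ee_pos: [0.5391, -0.3646, 0.1825]
eef_rot: [-0.096, 0.995, 0.0, -0.0]
force: [-0.5, 1.4, -1.5]
grip_width: 0.0405
gripper_force: 40.8
```

```bash
python3 - <<'E'
from h import *
go([.5395,-.3652,.0375],101.1)
m=camera_model("wrist"); p,d=grab_frame("wrist"); cv2.imwrite("pics/w8.png",p)
g=cv2.cvtColor(p,cv2.COLOR_BGR2GRAY)
h=cv2.inRange(p,(95,150,165),(255,255,255)); h[300:]=0
for c in cv2.findContours(h,0,2)[0]:
    if cv2.contourArea(c)>2000: 
        print(cv2.boundingRect(c)); q=cv2.approxPolyDP(c,6,True)[:,0]; print([(tuple(a.tolist()),px(m,*a,.016)[:2].round(4).tolist()) for a in q])
E
```

```text
t 26.23 shift [-0.03 -0.07 14.5 ] turn -0.0 j6 -0.92 pos [ 0.5391 -0.3646  0.1825] yaw 101.1 w 0.0405
(247, 154, 152, 135)
[((398, 155), [0.4841, -0.2697]), ((255, 162), [0.5158, -0.3978]), ((251, 168), [0.5221, -0.4006]), ((262, 175), [0.5266, -0.3894]), ((290, 170), [0.5169, -0.3645]), ((306, 196), [0.5386, -0.3445]), ((288, 213), [0.5588, -0.3581]), ((254, 207), [0.5591, -0.3916]), ((248, 245), [0.5998, -0.3909]), ((263, 227), [0.5778, -0.3795]), ((253, 223), [0.5756, -0.3898]), ((310, 223), [0.5648, -0.3348]), ((315, 216), [0.5567, -0.3316]), ((316, 224), [0.5647, -0.3288]), ((305, 227), [0.5698, -0.3388]), ((316, 232), [0.5729, -0.3269]), ((325, 263), [0.6045, -0.3103]), ((341, 258), [0.5958, -0.2956]), ((362, 279), [0.6151, -0.2681]), ((377, 279), [0.6121, -0.2528]), ((391, 159), [0.4889, -0.275]), ((381, 283), [0.6158, -0.2474]), ((366, 285), [0.6211, -0.2621]), ((384, 288), [0.621, -0.2426])]
(0, 0, 83, 58)
[((0, 0), [0.4266, -0.6201]), ((0, 42), [0.4579, -0.6223]), ((17, 53), [0.4637, -0.609]), ((54, 55), [0.4593, -0.5785]), ((79, 29), [0.4355, -0.5579]), ((81, 0), [0.4141, -0.5564])]
```

View pics/w8.png

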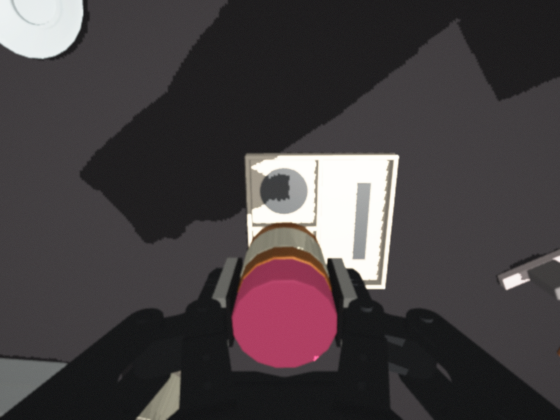

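The round mark is at (284,190) and the corners at (246,155), (398,155) and (386,289), which agrees with the estimate. Lower the jar.

Call:
play_rows --pt "0 0 4 0 3.6" --pt "0 0 4 0 3.6" --pt "0 0 3.5 0 3.6" --pt "0 0 2 0 3.6" --pt "0 0 0.8 0 3.6"

```text
clock: 26.9
ee_pos: [0.5395, -0.3629, 0.0387]
eef_rot: [-0.098, 0.995, 0.001, -0.0]
force: [1.4, -0.2, -0.4]
grip_width: 0.0406
gripper_force: 40.9
```

Call:
play_rows --pt "0 0 0.1 0 3.6" --pt "0 0 0 0 4.4" --pt "0 0 0 0 5" --pt "0 0 0 0 5.6" --pt "0 0 0 0 5.6"

```text
clock: 27.52
ee_pos: [0.5394, -0.3648, 0.0385]
eef_rot: [-0.097, 0.995, -0.0, 0.0]
force: [-0.6, 0.4, 0.1]
grip_width: 0.0557
gripper_force: 0.0
```

Call:
play_rows --pt "0 0 -2 0 5.6" --pt "0 0 -4 0 5.6" --pt "0 0 -4 0 5.6" --pt "0 0 -4 0 5.6" --pt "0 0 -3 0 6"

```text
clock: 28.15
ee_pos: [0.5395, -0.3648, 0.2103]
eef_rot: [-0.097, 0.995, -0.001, 0.001]
force: [0.7, -0.3, -0.6]
grip_width: 0.0603
gripper_force: 0.0
```

```bash
python3 - <<'E'
from h import *
go([.569,-.0845,.18],129.3-90)
E
```

```text
t 28.15 shift [-8.29 26.94  3.01] turn 61.8 j6 -0.92 pos [ 0.5395 -0.3648  0.2103] yaw 101.1 w 0.0603
```

Call:
play_rows --pt "-1.6 5.3 0 0 6" --pt "-1.6 5.4 0 0 6" --pt "-1.7 5.4 0 0 6" --pt "-1.7 5.4 0 0 6" --pt "-1.7 5.4 0 0 6"

```text
clock: 28.78
ee_pos: [0.5689, -0.083, 0.2085]
eef_rot: [-0.097, 0.995, -0.0, 0.0]
force: [0.7, -0.1, 0.8]
grip_width: 0.0599
gripper_force: 0.0
```

Call:
play_rows --pt "0 0 1 10.3 6" --pt "0 0 1 10.3 6" --pt "0 0 1 10.3 6" --pt "0 0 0 10.3 6" --pt "0 0 0 10.3 6"

```text
clock: 29.4
ee_pos: [0.5689, -0.0847, 0.1782]
eef_rot: [0.348, 0.937, 0.0, -0.0]
force: [-0.5, 0.5, -0.1]
grip_width: 0.0601
gripper_force: 0.0
```

Call:
play_rows --pt "0 0 0 10.3 6" --pt "0 0 0 0 6" --pt "0 0 0 0 6" --pt "0 0 0 0 6" --pt "0 0 0 0 6"

```text
clock: 30.02
ee_pos: [0.569, -0.0847, 0.1783]
eef_rot: [0.428, 0.904, 0.0, 0.0]
force: [0.0, -0.3, -0.6]
grip_width: 0.0597
gripper_force: 0.0
```

```bash
python3 - <<'E'
from h import *
go([.569,-.0845,.028],39.3)
m=camera_model("wrist"); p,d=grab_frame("wrist")
# lug top by depth: world points 40-52 mm high near the expected place
T=m["cam_to_world"]; v,u=np.nonzero(d>0); D=d[v,u]
P=np.c_[(u-m["cx"])/m["fx"]*D,-(v-m["cy"])/m["fy"]*D,-D]@T[:3,:3].T+T[:3,3]
k=(abs(P[:,2]-.048)<.005)&(np.hypot(P[:,0]-.569,P[:,1]+.0845)<.04)
c=np.c_[u,v][k].astype(np.float32); r=cv2.minAreaRect(P[k][:,:2].astype(np.float32)*1000); print(k.sum(),r,np.median(P[k],0))
k2=(P[:,2]>.006)&(P[:,2]<.014)&(np.hypot(P[:,0]-.569,P[:,1]+.0845)<.06); print(k2.sum(),cv2.minAreaRect(P[k2][:,:2].astype(np.float32)*1000))
E
```

```text
t 30.02 shift [ 0.02  0.02 15.03] turn 0.1 j6 0.59 pos [ 0.569  -0.0847  0.1783] yaw 39.4 w 0.0597
559 ((570.7742309570312, -82.65386962890625), (13.517012596130371, 30.424121856689453), 39.25861740112305) [ 0.56996279 -0.08217934  0.04756262]
938 ((579.75537109375, -75.58526611328125), (36.43684387207031, 80.05665588378906), 38.37697219848633)
```

Depth puts the lug top at (0.5705, -0.0825), yaw 39°, matching the gripper.

Call:
play_rows --pt "0.1 0.2 4 0 5" --pt "0 0 4 0 5" --pt "0 0 4 0 5" --pt "0 0 2 0 5" --pt "0 0 1 0 5"

```text
clock: 30.7
ee_pos: [0.5695, -0.0826, 0.0272]
eef_rot: [0.428, 0.904, -0.0, -0.001]
force: [0.5, -0.5, 0.7]
grip_width: 0.0502
gripper_force: 0.0
```

Call:
play_rows --pt "0 0 0 0 3" --pt "0 0 0 0 1" --pt "0 0 0 0 1" --pt "0 0 0 0 1" --pt "0 0 0 0 1"

```text
clock: 31.32
ee_pos: [0.5705, -0.0829, 0.0293]
eef_rot: [0.428, 0.904, 0.0, 0.001]
force: [-0.5, 0.2, 5.8]
grip_width: 0.0136
gripper_force: 40.1
```

Call:
play_rows --pt "0 0 -1 0 1" --pt "0 0 -3 0 1" --pt "0 0 -4 0 1" --pt "0 0 -4 0 1" --pt "0 0 -4 0 1"

```text
clock: 31.95
ee_pos: [0.5696, -0.0825, 0.1902]
eef_rot: [0.428, 0.904, -0.0, 0.0]
force: [1.1, 0.0, -1.1]
grip_width: 0.0133
gripper_force: 39.1
```

```bash
python3 - <<'E'
from h import *
import math
a=math.radians(11.1);c,s=math.cos(a),math.sin(a);T=np.array([.5655,-.3250])
P=lambda x,y:T+[x*c-y*s,x*s+y*c]
print("hang",P(0,.025)); go([*P(0,.025),.19],101.1)
E
```

```text
hang [ 0.56068695 -0.30046768]
t 31.95 shift [-16.3  -14.49   0.02] turn -61.8 j6 0.59 pos [ 0.5696 -0.0825  0.1902] yaw 39.3 w 0.0133
```

Call:
play_rows --pt "-3.2 -2.9 0 0 1" --pt "-3.2 -2.9 0 0 1" --pt "-3.3 -2.9 0 0 1" --pt "-3.3 -2.9 0 0 1" --pt "-3.3 -2.9 0 0 1"

```text
clock: 32.58
ee_pos: [0.5606, -0.3019, 0.1889]
eef_rot: [0.428, 0.904, 0.0, 0.0]
force: [0.5, 0.3, -1.7]
grip_width: 0.0131
gripper_force: 39.2
```

Call:
play_rows --pt "0 0 0 -10.3 1" --pt "0 0 0 -10.3 1" --pt "0 0 0 -10.3 1" --pt "0 0 0 -10.3 1" --pt "0 0 0 -10.3 1"

```text
clock: 33.2
ee_pos: [0.5608, -0.3005, 0.1887]
eef_rot: [-0.01, 1.0, 0.0, -0.0]
force: [-0.2, 0.4, -0.8]
grip_width: 0.0136
gripper_force: 39.2
```

Call:
play_rows --pt "0 0 0 -10.3 1" --pt "0 0 0 0 1" --pt "0 0 0 0 1" --pt "0 0 0 0 1" --pt "0 0 0 0 1"

```text
clock: 33.83
ee_pos: [0.561, -0.3006, 0.1883]
eef_rot: [-0.096, 0.995, 0.0, -0.0]
force: [1.0, 0.4, -1.0]
grip_width: 0.0137
gripper_force: 39.2
```

```bash
python3 - <<'E'
from h import *
go([.5607,-.3005,.0333],101.1)
E
```

```text
t 33.83 shift [ 0.02  0.02 15.5 ] turn -0.1 j6 -0.82 pos [ 0.561  -0.3006  0.1883] yaw 101.0 w 0.0137
```

Call:
play_rows --pt "0 0 4.5 0 1" --pt "0 0 4.5 0 1" --pt "0 0 3.5 0 1" --pt "0 0 2 0 1" --pt "0 0 0.9 0 1"

```text
clock: 34.45
ee_pos: [0.5605, -0.3003, 0.0331]
eef_rot: [-0.097, 0.995, 0.001, -0.001]
force: [-15.0, 4.6, 55.9]
grip_width: 0.0133
gripper_force: 48.4
```

Call:
play_rows --pt "0 0 0.1 0 1" --pt "0 0 0 0 1.6" --pt "0 0 0 0 2.2" --pt "0 0 0 0 2.8" --pt "0 0 0 0 2.8"

```text
clock: 35.08
ee_pos: [0.561, -0.3007, 0.0334]
eef_rot: [-0.097, 0.995, -0.0, 0.0]
force: [0.3, 0.3, 0.1]
grip_width: 0.028
gripper_force: 0.0
```

Call:
play_rows --pt "0 0 -2 0 2.8" --pt "0 0 -4 0 2.8" --pt "0 0 -4 0 2.8" --pt "0 0 -4 0 5" --pt "0 0 -4 0 5"

```text
clock: 35.7
ee_pos: [0.5608, -0.3006, 0.2147]
eef_rot: [-0.097, 0.995, -0.0, 0.0]
force: [0.8, -0.4, -0.0]
grip_width: 0.0501
gripper_force: 0.0
```

Call:
play_rows --pt "4 0 -1 0 5" --pt "4 0 -1 0 5" --pt "4 0 0 0 5" --pt "0 0 0 0 5" --pt "0 0 0 0 5"

```text
clock: 36.33
ee_pos: [0.4435, -0.3239, 0.2335]
eef_rot: [-0.097, 0.995, -0.0, 0.0]
force: [0.0, -0.0, 0.7]
grip_width: 0.05
gripper_force: 0.0
```

```bash
python3 - <<'E'
from h import *
p,d=grab_frame("top"); s,_=grab_frame("scene")
f=lambda i:cv2.resize(i,(400,300),interpolation=cv2.INTER_CUBIC)
cv2.imwrite("pics/fin.png",cv2.vconcat([cv2.hconcat([f(p[150:285,80:260]),f(p[165:270,370:510])]),cv2.hconcat([f(s[240:390,50:250]),f(s[130:250,290:450])])]))
E
```

```text
(no output)
```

View pics/fin.png

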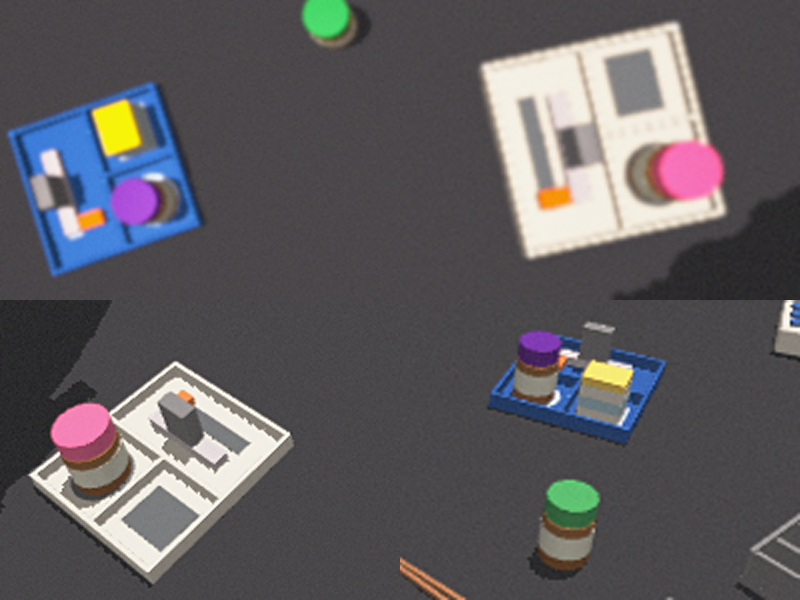

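Both kits are complete: jars upright in the round-mark pockets, hangers flat and lug up in the bays, box in the blue tray's rectangle pocket. The green jar has not been moved and the white tray's box pocket is empty.

```bash
python3 -c "
from rig import *
print(sign_off())"
```

```text
the job is handed in; nothing more can be done
None
```

Both kits are made up and the job is handed in at about 36 s: the last pictures show all five items correctly placed and the green-capped jar left alone; setting down the box and the right-hand hanger briefly read about 50–60 N at the wrist, under the 120 N limit.

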